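# Bed the axle and hold the guard key in

## Task

Set up the runout tester: first lay the loose axle level in the two V-blocks, its square middle midway between them, and let go of it. Then take the flat key plate from its rack by its grip, pass its blade down through the slot in the roof of the guard box and push it fully home against the spring plunger, and finish still gripping it and holding it home, because the tester is enabled only while somebody holds the key in. Leave the other parts on the bench alone.

Things in the scene. Friction and masses are not known exactly. Their poses are not given: they have to be found in the camera images.
- axle: Loose bare-steel axle, 200 mm long, about 0.42 kg: round ends 18 mm in diameter and 70 mm long, and a square middle section 60 mm long and 20 x 20 mm, which is the place to grip. Origin at its very centre, its y axis runs along its length. It starts lying on the bench on a flat of the square (origin 10 mm above the bench).
- cradle: Fixed cradle: grey base plate 90 (x) x 190 (y) x 12 mm with two steel V-blocks, each 50 mm wide (x), 24 mm along y, 59 mm tall above the bench, centred at y = -65 and +65 mm; 90 degree V notches 34 mm wide at the top, open upward, running along y. Origin at the centre of the underside, on the bench. The 106 mm between the blocks is free above the plate.
- cradle_seat (a point): Where the axle's origin must be when it is bedded: midway between the V-blocks, 55 mm above the bench; axes as the cradle's, the axle lies along y (either way round).
- rack: Fixed aluminium rack holding the key plate: foot 80 (x) x 100 (y) x 10 mm and an upright hollow block 37 (x) x 70 (y) mm whose top is 75 mm above the bench, with a wide pocket 13 x 50 mm open at the top. Origin at the centre of the underside, on the bench.
- key: Loose key plate, 0.2 kg, upright in the rack: steel blade 8 (x) x 40 (y) mm, 60 mm long, foot edge rounded (4 mm radius), below a black grip 24 (x) x 48 (y) x 46 mm tall. Origin at the middle of the blade's foot, z up; the grip's underside (shoulder, resting on the rack's top at the start) is at z = 60 mm, its top at 106 mm. Either way round fits. Turned with the rack.
- key_grip (a point): Point on the key's grip to take it by, 88 mm above the foot, pinched across the 24 mm (the key's x). With the TCP here the fingertips stay 9 mm above the shoulder.
- guard: Fixed guard box 110 (x) x 130 (y) x 100 mm high, grey roof and side walls, clear windows on the x faces; a steel plunger stands inside under the slot. Origin at the centre of the underside, on the bench.
- guard_slot (a point): Middle of the slot in the guard's roof, at the roof's top face, 100 mm above the bench; axes as the guard's. The slot is 10 mm (x) by 42 mm (y), the roof 8 mm thick: the blade has 2 mm of clearance in all, 1 mm a side, and no lead-in beyond the blade's rounded foot.
- plunger (a joint): Travel of the spring plunger straight under the slot, m: 0 at rest, grows as it is pushed down. The key's foot meets it 45 mm below the roof's top; with the key fully home (shoulder on the roof) it reads 0.015. It pushes back with about 3 N at first and 5 N at home, more than the key's weight, so that a key let go rises again.
- bearing: Bystander: loose ball bearing, 52 mm across, 15 mm thick, lying on the bench. Leave alone.
- bracket: Bystander: loose aluminium U bracket, 100 x 40 mm, 62 mm tall. Leave alone.
- wrench: Bystander: loose steel wrench, 180 mm long. Leave alone.
Things that resemble listed ones, but are neither listed nor needed, are in the scene too. Leave any pink or purple look-alike of the guard alone.

How it is judged (in metres and radians):
On the way, in this order (a step that is already met when the one before it is completed fails the run):
1. the axle lies level in both V-blocks, centred, and has been let go (x of axle in the frame of cradle_seat between -0.003 and 0.003 m and y of axle in the frame of cradle_seat between -0.015 and 0.015 m and z of axle in the frame of cradle_seat between -0.003 and 0.003 m and angle between the y axis of axle and the y axis of cradle, either way round below 0.03 rad and contact force between the fingers and axle below 0.1 N and linear speed of axle below 0.02 m/s), for 0.3 s.
2. the key's blade is through the slot: its foot at least 20 mm below the roof's top (x of key in the frame of guard_slot between -0.003 and 0.003 m and y of key in the frame of guard_slot between -0.003 and 0.003 m and angle between key's own z axis and vertical below 0.08 rad and z of key in the frame of guard_slot below -0.02 m), for 0.1 s.
At the end, for the whole second after the job is handed in: Axle bedded in both V-blocks (3 mm sideways and in height, 15 mm along, 0.03 rad), still, untouched. Key upright (0.08 rad), within 3 mm of the slot's middle, foot 53 mm or more below the roof, plunger pressed 9 mm or more, key still and gripped (over 2 N, TCP within 35 mm of its grip point) (all of step 1 and x of key in the frame of guard_slot between -0.003 and 0.003 m and y of key in the frame of guard_slot between -0.003 and 0.003 m and angle between key's own z axis and vertical below 0.08 rad and value of joint plunger above 0.009 m and z of key in the frame of guard_slot below -0.053 m and contact force between the fingers and key above 2 N and distance between the grasp point and key_grip below 0.035 m and linear speed of key below 0.02 m/s); the arm keeps its last pose, push and grip.
It fails at once if the bearing is moved by more than 20 mm (distance of bearing from where it was at the start of the episode above 0.02 m).
It fails at once if the bracket is moved by more than 20 mm (distance of bracket from where it was at the start of the episode above 0.02 m).
It fails at once if the wrench is moved by more than 20 mm (distance of wrench from where it was at the start of the episode above 0.02 m).
It also fails if it takes over 64 s, if anything falls off the work surface, if the arm or the gripper's body presses on something with over 40 N, if the wrist force passes 120 N, or if a joint passes its speed limit or range.

## Robot

A 6-joint arm with a two-finger parallel gripper is mounted at the origin on the work surface. World frame = base frame: x ahead of the robot, y to its left, z up, the work surface at z = 0. Lengths are in mm, angles in rad, forces in N, time in s.
With the tool pointing down it reaches from about 275 to 750 mm from the base axis. Payload 10.2 kg.
Tool frame: the origin (TCP) lies between the finger pads, 19 mm behind the fingertips; this is the grasp point; z points along the fingers, y is the line along which they close (so a half turn about z gives the same grasp; the last joint's range is limited). The gripper opens to 85 mm and grips with 20 to 120 N. Pads are 22 mm wide; open, the fingers measure 114 mm over their backs; the gripper's body (76 mm by 85 mm) begins 54 mm behind the grasp point. The pads swing forward as they close: fully open they stand 13 mm farther back than shut.
Start: joints at [1.025, 0.313, 1.498, -0, 1.331, -0.223], TCP at [166.555, 497.886, 249.994] pointing down, gripper open.
Joint ranges: [-2.94, 2.94], [-0.97, 2.17], [0.19, 2.56], [-1.23, 4.37], [0.02, 3.11], [-2.88, 2.88]. Speed limits (rad/s): [2.39, 2.39, 3.01, 3.14, 3.14, 3.14].

## Interface

Orientations are given as a unit quaternion [w, x, y, z].
In Python, from rig import * gives the robot as it stands. The module is installed in compiled form; this text tells all that it offers.
- The arm moves only by the shell command python3 -m crank 'ROWS' [FORCE]. ROWS is JSON, a list that holds one entry, the list of rows, each a list of 7 numbers: the shift along the tool's x, y, z in units of 25 mm (1.0 is 25 mm), then the turn, a rotation vector about the tool's x, y, z in units of 8 degrees (1.0 is 8 degrees), then the finger opening in mm, from 0 to 85.4. A call has exactly 8 rows; each row shifts and turns the commanded pose from where the row before left it, along the tool's axes as they then stand; what a row does not reach is not made up. A row lasts 1/10 s, in which the tool goes at most 50 mm and 8.59 degrees, less where a joint would pass 70% of its speed; a pose out of reach is approached as far as the arm can. A call is refused whole if a number of a shift passes 1 or a number of a turn 1, either way. A call with a gripper value outside its range is refused whole. The fingers move at their own pace and stop on an object; FORCE is the grip in N (left out, the last holds). Time passes only in rows, so rows that do not move let the fingers close, or fill a call up. It gives the time, the measured TCP pose, the force, the opening and the grip force at its end, in the units of the state.
- sense(): the state, without advancing time (a new reading comes with each control period).
- capture(name): name is "side" or "top"; returns the picture (400x640x3 uint8, blue, green, red); there is no depth.
- camera_model(name): a dict with "fx", "fy", "cx", "cy" (pixels), "world_from_camera" (4x4, takes a point from camera to world coordinates). Camera axes: x right, y up, looking along -z (the intrinsics and any distortion apply to the point x, -y, -z); pixel columns grow to the right and rows downward; lengths in mm; the calibration is good to about 2 mm. A picture is of the moment at which its call begins. camera_model takes no time and is no camera call.
- finish_job(): hands the job in; it is judged then, once.
The state is a dict: "time_s": time; "joints": joint angles; "dq": joint speeds; "tau": joint torques, N m; "eef_pos": TCP position; "ee_rot": TCP orientation; "force": force on the tool from outside, world axes, zero at the start; "wrist_torque": the same for the moment, N m; "grip_width": opening from 0.0 (shut) to 1.0 (fully open); "grip_force": force on a finger pad.
Only numpy, scipy, OpenCV 4.12 (cv2) and the standard library are available. Lean on these libraries where they do the work, as an engineer would, in place of code of your own. Each camera call takes 0.05 s, during which the arm holds its last target. There are 200 camera calls.

## Working session

There is one attempt and no reset: what is moved stays moved. The work goes in short steps, Python scripts to look and compute and a shell command to move; the robot and the scene stay as the last step left them, time stands still between calls to the robot, and variables do not carry over. Pictures are saved under pics/ and viewed, at most 10 in all, crops included, and the job is handed in when it is done.

```bash
mkdir -p pics; python3 - <<'E'
from rig import *
import cv2,numpy as np
s=sense();print({k:s[k] for k in ("time_s","eef_pos","ee_rot","force","grip_width")})
for n in("side","top"):
    im=capture(n);cv2.imwrite(f"pics/{n}0.png",im)
    m=camera_model(n);print(n,m)
E
```

```text
{'time_s': 0.0, 'eef_pos': array([166.4343916 , 497.68996044, 249.4337243 ]), 'ee_rot': array([-2.43300649e-04,  1.60671223e-01,  9.87007778e-01, -5.87370719e-04]), 'force': array([ 0.53038861, -0.01169375, -0.8017899 ]), 'grip_width': 1.001379480001325}
side {'fx': 370.71281421841576, 'fy': 370.71281421841576, 'cx': 316.6294449886869, 'cy': 198.11695685825543, 'world_from_camera': array([[-9.99590628e-01,  8.80169663e-03, -2.72232543e-02,
         5.56576939e+02],
       [-2.44937685e-02, -7.55001954e-01,  6.55264912e-01,
         7.34328831e+02],
       [-1.47861672e-02,  6.55663465e-01,  7.54908464e-01,
         9.35401331e+02],
       [ 0.00000000e+00,  0.00000000e+00,  0.00000000e+00,
         1.00000000e+00]])}
top {'fx': 429.17013935382005, 'fy': 429.17013935382005, 'cx': 320.2377472303498, 'cy': 193.41960748594516, 'world_from_camera': array([[ 2.85468074e-02,  9.90142956e-01, -1.37120410e-01,
         3.76087644e+02],
       [-9.99592456e-01,  2.82807164e-02, -3.88870801e-03,
        -9.24037286e-01],
       [ 2.74865881e-05,  1.37175538e-01,  9.90546754e-01,
         1.48615346e+03],
       [ 0.00000000e+00,  0.00000000e+00,  0.00000000e+00,
         1.00000000e+00]])}
```

View pics/top0.png

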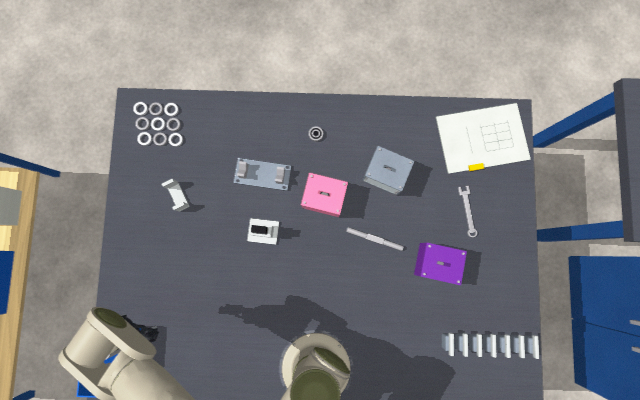

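View pics/side0.png

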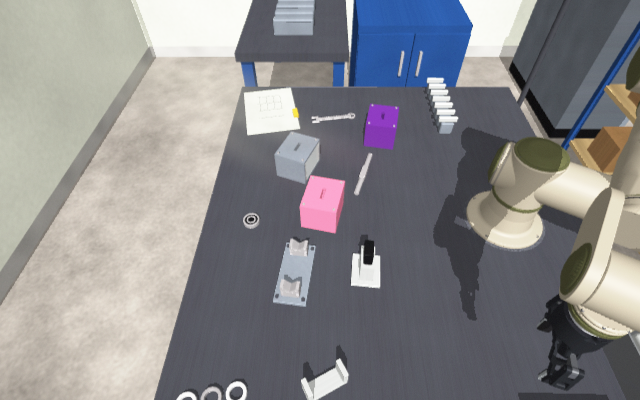

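The top view shows the grey guard at about (389,170), the pink look-alike at (324,194) and the purple one at (441,263). The axle is at (375,239), the cradle at (263,174) and the rack with the key at (262,231). In the side view the guard is at (298,157), the axle at (363,173), the cradle at (295,273) and the key at (367,252). There are three guard-like boxes, and only the grey one fits the description "grey roof and side walls". I'll confirm it in one enlarged crop.

```bash
python3 - <<'E'
import cv2,numpy as np
t=cv2.imread("pics/top0.png");s=cv2.imread("pics/side0.png")
def c(im,cx,cy,w=66,h=74): return cv2.resize(im[cy-h//2:cy+h//2,cx-w//2:cx+w//2],(266,300),interpolation=cv2.INTER_NEAREST)
cv2.imwrite("pics/c1.png",np.vstack([np.hstack([c(t,389,172),c(t,263,232),c(t,263,174)]),np.hstack([c(s,298,157),c(s,366,262),c(s,295,272)])]))
E
```

```text
(no output)
```

View pics/c1.png

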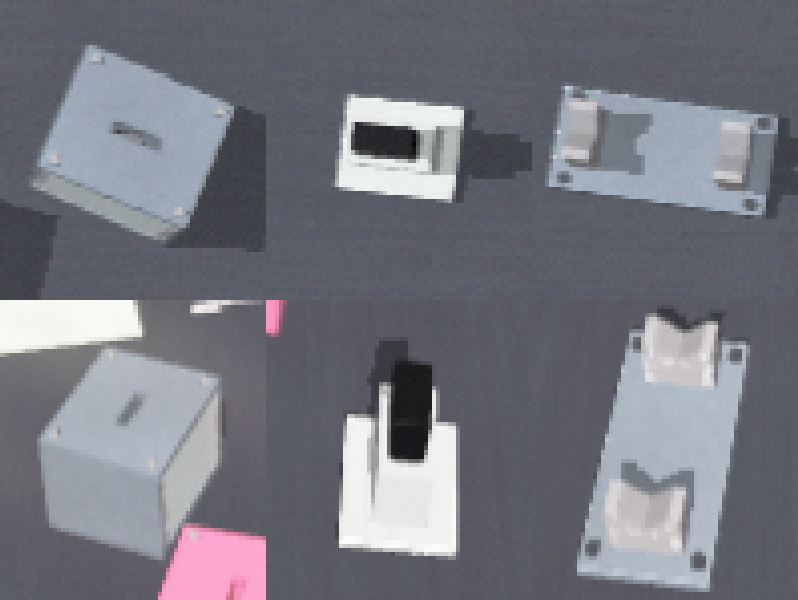

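The crop confirms the grey box as the guard. It has a grey roof with four screws and a slot centred at about (389.5,168) in top and (297.5,147) in side. The black-gripped key stands in the white rack, and the grey cradle has two V-blocks and four plate holes. Next I'll triangulate these features.

```bash
cat > h.py <<'E'
import cv2,numpy as np
from rig import camera_model
M={n:camera_model(n) for n in("side","top")}
def ray(n,p):
    m=M[n];T=m["world_from_camera"]
    d=T[:3,:3]@np.array([(p[0]-m["cx"])/m["fx"],-(p[1]-m["cy"])/m["fy"],-1.])
    return T[:3,3],d/np.linalg.norm(d)
def onz(n,p,z):
    o,d=ray(n,p);return o+d*(z-o[2])/d[2]
def tri(pt,ps):
    A=np.zeros((3,3));b=np.zeros(3);R=[ray("top",pt),ray("side",ps)]
    for o,d in R:
        P=np.eye(3)-np.outer(d,d);A+=P;b+=P@o
    x=np.linalg.solve(A,b)
    return x,sum(np.linalg.norm(np.cross(x-o,d)) for o,d in R)
def blob(im,p,sgn,r=3):
    "weighted centroid of a bright(+)/dark(-) dot"
    g=cv2.cvtColor(im,cv2.COLOR_BGR2GRAY).astype(float)*sgn
    p=np.array(p,float)
    for _ in range(4):
        x,y=np.round(p).astype(int);w=g[y-r:y+r+1,x-r:x+r+1]
        w=np.clip(w-np.median(w)-4,0,None);yy,xx=np.mgrid[y-r:y+r+1,x-r:x+r+1]
        p=np.array([(w*xx).sum(),(w*yy).sum()])/w.sum()
    return p
def corner(im,p,r=3):
    g=cv2.cvtColor(im,cv2.COLOR_BGR2GRAY)
    return cv2.cornerSubPix(g,np.array([[p]],np.float32),(r,r),(-1,-1),(3,50,.01))[0,0]
E
python3 - <<'E'
from h import *
np.set_printoptions(precision=1,suppress=True)
t=cv2.imread("pics/top0.png");s=cv2.imread("pics/side0.png")
def go(name,T,S,f):
    out=[]
    for a,b in zip(T,S):
        pa,pb=f(t,a),f(s,b);x,e=tri(pa,pb);out.append(x);print(name,pa,pb,x,"gap",round(e,1))
    out=np.array(out);print(" mean",out.mean(0));return out
G=go("guard",[(379.8,149.3),(412.3,162.7),(369.6,174.3),(400.4,187.1)],[(278.6,152.8),(292.5,133.8),(303,160.2),(316.4,139.5)],lambda i,p:blob(i,p,1,2))
ang=lambda v:np.degrees(np.arctan2(v[1],v[0]))
print("guard y dirs",ang(G[0]-G[1]),ang(G[2]-G[3]),"x",ang(G[0]-G[2]),ang(G[1]-G[3]),np.linalg.norm(G[0]-G[1]),np.linalg.norm(G[0]-G[2]))
go("slot",[(389.5,168.3)],[(297.5,146.9)],lambda i,p:blob(i,p,-1,7))
C=go("cradle",[(241.2,160.5),(287.6,167.4),(237.9,181),(284.3,187.4)],[(276.9,296.2),(287.6,245.6),(303.2,299.2),(312.4,248.6)],lambda i,p:blob(i,p,-1,2))
print("cr y",ang(C[0]-C[1]),ang(C[2]-C[3]),np.linalg.norm(C[0]-C[1]),np.linalg.norm(C[0]-C[2]))
R=go("rack",[(250.1,218.5),(279.4,221.4),(247.1,240.9),(277.6,244.6)],[(351.4,286),(352.6,253.2),(380.1,288),(380.1,255.6)],corner)
print("rk y",ang(R[0]-R[1]),ang(R[2]-R[3]),np.linalg.norm(R[0]-R[1]),np.linalg.norm(R[0]-R[2]))
def mask(im,x0,y0,x1,y1,lo,hi):
    k=4;c=cv2.resize(cv2.cvtColor(im,cv2.COLOR_BGR2GRAY)[y0:y1,x0:x1],None,fx=k,fy=k,interpolation=cv2.INTER_CUBIC)
    m=cv2.inRange(c,lo,hi);cs,_=cv2.findContours(m,0,2);c=max(cs,key=cv2.contourArea)
    return (c[:,0,:].astype(float)+.5)/k-.5+[x0,y0]
a=mask(t,340,222,410,256,105,255);b=mask(s,348,148,376,198,105,255)
def rect(c):
    (p,wh,an)=cv2.minAreaRect(c.astype(np.float32));mm=cv2.moments(c.astype(np.float32).reshape(-1,1,2));return np.array([mm["m10"],mm["m01"]])/mm["m00"],p,wh,cv2.boxPoints((p,wh,an))
for q in(a,b):print("axle",*rect(q)[:3])
print(tri(rect(a)[0],rect(b)[0]),tri(rect(a)[1],rect(b)[1]))
for n,q in(("top",a),("side",b)):
    v=cv2.fitLine(q.astype(np.float32),2,0,.01,.01).ravel();P=onz(n,v[2:]-20*v[:2],10);Q=onz(n,v[2:]+20*v[:2],10);print(n,"axle dir",ang(Q-P),onz(n,rect(q)[1],12))
a=mask(t,245,215,282,248,0,45);b=mask(s,355,236,386,272,0,45)
for n,q in(("top",a),("side",b)):print("grip",n,rect(q)[1:3],[onz(n,p,121) for p in rect(q)[3]])
E
```

```text
guard [379.1 148.6] [277.6 152.7] [ 721.6 -185.2  105.1] gap 0.7
guard [410.1 161.8] [292.  133.1] [ 680.4 -287.2  105. ] gap 0.0
guard [368.5 173.3] [301.8 159.7] [ 638.6 -151.3  105.4] gap 0.7
guard [399.6 186.6] [315.4 139.4] [ 597.1 -252.9  106. ] gap 0.2
 mean [ 659.4 -219.2  105.4]
guard y dirs 68.03021907858566 67.79330227599786 x -22.215911351787074 -22.404488998372226 110.03958414646003 89.62923035957874
slot [388.9 167.7] [296.7 146.7] [ 659.4 -218.5  102.5] gap 0.6
 mean [ 659.4 -218.5  102.5]
cradle [nan nan] [276.4 295.5] [nan nan nan] gap nan
cradle [287.  166.8] [286.6 244.8] [671.6 123.1  18.9] gap 4.5
cradle [236.2 183.6] [302.9 298.9] [611.1 295.4  21.3] gap 12.1
cradle [283.7 187. ] [312.  248.1] [598.4 131.9  17.4] gap 0.0
 mean [nan nan nan]
cr y nan 85.56656090326649 nan nan
rack [250.3 217.7] [350.5 285.2] [489.2 244.1   6.3] gap 0.3
rack [278.6 221.6] [352.8 252.8] [478.8 144.7  14.7] gap 1.2
rack [246.8 240.3] [379.4 287.5] [411.2 251.6  10. ] gap 0.5
rack [275.3 243.9] [379.5 255.4] [402.2 152.9  15.1] gap 0.8
 mean [445.4 198.3  11.5]
rk y 84.01685439931659
[... 281 characters left out ...]
, np.float64(1.2844484101126383)) (array([ 431.1, -184.7,    9.9]), np.float64(1.196133122128986))
top axle dir -107.42508694078215 [ 430.4 -184.3   12. ]
side axle dir -106.99441548579894 [ 432.  -182.8   12. ]
grip top ((259.02008056640625, 229.07330322265625), (15.406525611877441, 6.514888763427734)) [array([437.1, 220.5, 121. ]), array([457.6, 219.2, 121. ]), array([453.5, 170.3, 121. ]), array([433. , 171.7, 121. ])]
grip side ((368.375, 251.375), (24.0, 9.5)) [array([458. , 170.6, 121. ]), array([432.9, 170.3, 121. ]), array([438.4, 243.3, 121. ]), array([462.2, 243.7, 121. ])]h.py:23: RuntimeWarning: invalid value encountered in divide
  p=np.array([(w*xx).sum(),(w*yy).sum()])/w.sum()
```

```bash
python3 - <<'E'
from h import *
np.set_printoptions(precision=1,suppress=True)
t=cv2.imread("pics/top0.png");s=cv2.imread("pics/side0.png")
S=[blob(s,p,-1,2) for p in[(276.9,296.2),(287.6,245.6),(303.2,299.2),(312.4,248.6)]]
P=np.array([onz("side",p,12) for p in S]);print("side holes",P,P.mean(0))
# plate+block outlines: upscale, colour masks
def bl(n,im,x0,y0,x1,y1):
    c=cv2.resize(im[y0:y1,x0:x1],None,fx=4,fy=4,interpolation=cv2.INTER_CUBIC).astype(int)
    m=((c.sum(2)>330)&(c[...,2]>=c[...,0]-3)).astype(np.uint8)
    nn,_,st,ce=cv2.connectedComponentsWithStats(m)
    return [(tuple((st[i,:4])),(ce[i]+.5)/4-.5+[x0,y0],st[i,4]) for i in range(1,nn) if st[i,4]>400]
for a in(("top",t,230,150,296,196),("side",s,268,232,320,308)):
    for b in bl(*a):print(a[0],b)
c=[corner(t,p) for p in[(238,158.3),(289.5,165),(234,183),(288.8,190)]];Q=np.array([onz("top",p,12) for p in c]);print(c,Q,Q.mean(0))
E
python3 -m crank '[[[0,0,0,0,0,1,70],[0,0,0,0,0,1,70],[0,0,0,0,0,1,70],[0,0,0,0,0,1,70],[0,0,0,0,0,1,70],[0,0,0,0,0,1,70],[0,0,0,0,0,1,70],[0,0,0,0,0,1,70]]]'
python3 -m crank '[[[0,0,0,0,0,1,70],[0,0,0,0,0,1,70],[0,0,0,0,0,1,70],[0,0,0,0,0,0.09,70],[-1,0.79,0,0,0,0,70],[-1,0.79,0,0,0,0,70],[-1,0.79,0,0,0,0,70],[-1,0.79,0,0,0,0,70]]]'
```

```text
side holes [[689.5 281.1  12. ]
 [674.8 118.   12. ]
 [617.7 289.8  12. ]
 [598.6 128.3  12. ]] [645.2 204.3  12. ]
top ((np.int32(30), np.int32(45), np.int32(37), np.int32(67)), array([242., 169.]), np.int32(1549))
top ((np.int32(182), np.int32(70), np.int32(35), np.int32(60)), array([279.7, 174.7]), np.int32(1522))
side ((np.int32(83), np.int32(25), np.int32(78), np.int32(73)), array([298.3, 247.3]), np.int32(4324))
side ((np.int32(48), np.int32(190), np.int32(82), np.int32(72)), array([289.9, 288.3]), np.int32(4693))
[array([237.6, 157.2], dtype=float32), array([290.7, 165.7], dtype=float32), array([233.5, 182.4], dtype=float32), array([286.9, 188.9], dtype=float32)] [[700.2 298.2  12. ]
 [675.2 111.1  12. ]
 [610.2 307.7  12. ]
 [592.8 121.   12. ]] [644.6 209.5  12. ]
time_s: 0.9
eef_pos: [166.5, 497.8, 249.6]
ee_rot: [0.0, 0.661, 0.75, -0.0]
force: [0.1, 0.3, -0.6]
grip_width: 0.82
grip_force: 0.0
time_s: 1.7
eef_pos: [212.6, 377.8, 249.8]
ee_rot: [0.0, 0.804, 0.595, -0.0]
force: [0.7, -0.1, -0.5]
grip_width: 0.82
grip_force: 0.0
```

```bash

python3 -m crank '[[[-1,0.79,0,0,0,0,70],[-1,0.79,0,0,0,0,70],[-1,0.79,0,0,0,0,70],[-1,0.79,0,0,0,0,70],[-1,0.79,0,0,0,0,70],[-1,0.79,0,0,0,0,70],[-1,0.79,0,0,0,0,70],[-1,0.79,0,0,0,0,70]]]' >/dev/null
python3 -m crank '[[[-1,0.79,0,0,0,0,70],[-1,0.79,0,0,0,0,70],[-1,0.79,0,0,0,0,70],[-1,0.79,0,0,0,0,70],[-1,0.79,0,0,0,0,70],[-1,0.79,0,0,0,0,70],[-1,0.79,0,0,0,0,70],[-1,0.79,0,0,0,0,70]]]' >/dev/null
python3 -m crank '[[[-1,0.79,0,0,0,0,60],[-1,0.79,0,0,0,0,60],[-0.93,0.79,0,0,0,0,60],[0,0,1,0,0,0,60],[0,0,1,0,0,0,60],[0,0,1,0,0,0,60],[0,0,1,0,0,0,60],[0,0,1,0,0,0,60]]]'
python3 - <<'E'
from h import *
for p,q in(((242,169),(279.7,174.7)),):
    a,b=onz("top",p,45),onz("top",q,45);print(a,b,(a+b)/2)
print(tri((242,169),(289.9,288.3)),tri((279.7,174.7),(298.3,247.3)))
E
```

```text
time_s: 4.1
eef_pos: [430.7, -184.1, 124.0]
ee_rot: [-0.0, 0.804, 0.595, -0.0]
force: [-0.4, -1.1, -0.6]
grip_width: 0.701
grip_force: 0.0
[652.15519647 274.36422181  45.        ] [636.06658403 144.77696498  45.        ] [644.11089025 209.5705934   45.        ]
(array([652.09583784, 274.89315802,  42.47492266]), np.float64(1.0745347766186297)) (array([636.84788607, 145.2082579 ,  40.72421688]), np.float64(0.019752211834986454))
```

```bash

python3 -m crank '[[[0,0,1,0,0,0,60],[0,0,1,0,0,0,60],[0,0,1,0,0,0,60],[0,0,0.7,0,0,0,60],[0,0,0.3,0,0,0,60],[0,0,0.03,0,0,0,60],[0,0,0,0,0,0,15],[0,0,0,0,0,0,15]]]' 40
python3 -m crank '[[[0,0,0,0,0,0,10],[0,0,0,0,0,0,10],[0,0,0,0,0,0,10],[0,0,0,0,0,0,10],[0,0,-0.4,0,0,0,10],[0,0,-0.8,0,0,0,10],[0,0,-1,0,0,0,10],[0,0,-1,0,0,0,10]]]'
python3 - <<'E'
from rig import *
import cv2
cv2.imwrite("pics/s1.png",capture("side"));cv2.imwrite("pics/t1.png",capture("top"))
E
```

```text
time_s: 4.9
eef_pos: [431.2, -184.4, 25.1]
ee_rot: [0.001, 0.805, 0.594, 0.0]
force: [0.3, -0.7, -1.2]
grip_width: 0.373
grip_force: 0.0
time_s: 5.7
eef_pos: [430.4, -183.8, 105.4]
ee_rot: [-0.0, 0.805, 0.593, -0.0]
force: [0.9, -0.6, -3.4]
grip_width: 0.221
grip_force: 39.8
```

```bash

python3 -m crank '[[[0,0,-1,0,0,-0.66,10],[0,0,-1,0,0,-0.67,10],[0,0,-0.8,0,0,0,10],[0,0,-0.4,0,0,0,10],[0.5,0.2,0,0,0,0,10],[0.975,0.393,0,0,0,0,10],[0.975,0.393,0,0,0,0,10],[0.975,0.393,0,0,0,0,10]]]'
python3 -m crank '[[[0.975,0.393,0,0,0,0,10],[0.975,0.393,0,0,0,0,10],[0.975,0.393,0,0,0,0,10],[0.975,0.393,0,0,0,0,10],[0.975,0.393,0,0,0,0,10],[0.975,0.393,0,0,0,0,10],[0.975,0.393,0,0,0,0,10],[0.975,0.393,0,0,0,0,10]]]'
python3 -m crank '[[[0.975,0.393,0,0,0,0,10],[0.975,0.393,0,0,0,0,10],[0.975,0.393,0,0,0,0,10],[0.975,0.393,0,0,0,0,10],[0.975,0.393,0,0,0,0,10],[0.5,0.2,0,0,0,0,10],[0,0,0,0,0,0,10],[0,0,0,0,0,0,10]]]'
python3 - <<'E'
from rig import *
import cv2,numpy as np
s=capture("side");t=capture("top");cv2.imwrite("pics/s2.png",s);cv2.imwrite("pics/t2.png",t)
f=lambda a:cv2.resize(a,None,fx=3,fy=3,interpolation=cv2.INTER_CUBIC)
cv2.imwrite("pics/c2.png",np.hstack([f(s[170:320,225:355]),f(t[110:260,200:330])]))
E
```

```text
time_s: 6.6
eef_pos: [474.8, -101.1, 182.6]
ee_rot: [-0.001, 0.747, 0.665, -0.0]
force: [0.3, -0.1, -2.9]
grip_width: 0.219
grip_force: 40.1
time_s: 7.4
eef_pos: [574.9, 83.8, 182.1]
ee_rot: [-0.001, 0.746, 0.665, -0.001]
force: [1.0, -0.0, -3.4]
grip_width: 0.219
grip_force: 40.1
time_s: 8.2
eef_pos: [643.6, 209.3, 182.4]
ee_rot: [-0.001, 0.746, 0.666, -0.001]
force: [-1.3, -1.0, -3.3]
grip_width: 0.224
grip_force: 40.2
```

View pics/c2.png

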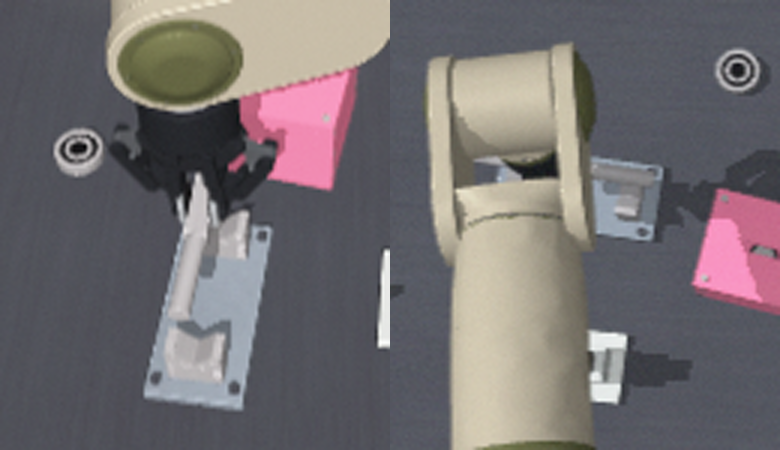

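```bash

python3 -m crank '[[[0,0,0.5,0,0,0,10],[0,0,1,0,0,0,10],[0,0,1,0,0,0,10],[0,0,0.8,0,0,0,10],[0,0,0.5,0,0,0,10],[0,0,0,0,0,0,10],[0,0,0,0,0,0,10],[0,0,0,0,0,0,10]]]'
python3 - <<'E'
from rig import *
from h import *
print(onz("side",(285.7,276),160))
s=capture("side");t=capture("top");cv2.imwrite("pics/s3.png",s);cv2.imwrite("pics/t3.png",t)
f=lambda a:cv2.resize(a,None,fx=6,fy=6,interpolation=cv2.INTER_CUBIC)
cv2.imwrite("pics/c3.png",np.hstack([f(s[220:310,260:325]),f(t[145:235,230:298])]))
E
```

```text
time_s: 9.1
eef_pos: [645.0, 209.1, 90.6]
ee_rot: [0.001, 0.747, 0.665, 0.001]
force: [0.6, -0.2, -3.7]
grip_width: 0.219
grip_force: 40.1
[651.19215772 304.10011931 160.        ]
```

View pics/c3.png

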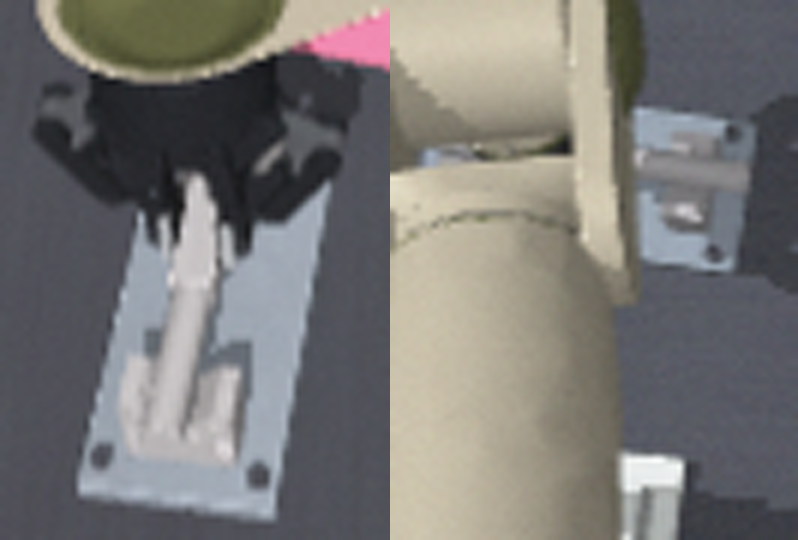

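```bash

python3 -m crank '[[[0,0,0.3,0,0,0,10],[0,0,0.25,0,0,0,10],[0,0,0.15,0,0,0,10],[0,0,0.06,0,0,0,10],[0,0,0.04,0,0,0,10],[0,0,0.04,0,0,0,10],[0,0,0,0,0,0,10],[0,0,0,0,0,0,10]]]'
```

```text
time_s: 10.0
eef_pos: [644.8, 209.0, 70.1]
ee_rot: [0.001, 0.746, 0.665, 0.001]
force: [-4.4, -1.3, 9.1]
grip_width: 0.221
grip_force: 41.7
```

```bash

python3 -m crank '[[[0,-0.03,0,0,0,0,10],[0,-0.03,0,0,0,0,10],[0,0,0,0,0,0,10],[0,0,0,0,0,0,24],[0,0,0,0,0,0,30],[0,0,0,0,0,0,40],[0,0,0,0,0,0,50],[0,0,0,0,0,0,50]]]'
python3 -m crank '[[[0,0,-0.4,0,0,0,50],[0,0,-0.8,0,0,0,50],[0,0,-1,0,0,0,50],[0,0,-1,0,0,0,50],[0,0,-1,0,0,0,50],[0,0,-0.6,0,0,0,50],[-0.5,-1,0,0,0,0,50],[-0.5,-1,0,0,0,0,50]]]'
python3 -m crank '[[[0,-1,0,0,0,0,60],[0,-1,0,0,0,0,60],[0,-1,0,0,0,0,60],[0,-1,0,0,0,0,60],[0,-1,0,0,0,0,60],[0,0,0,0,0,0,60],[0,0,0,0,0,0,60],[0,0,0,0,0,0,60]]]'
python3 - <<'E'
from rig import *
from h import *
s=capture("side");t=capture("top");cv2.imwrite("pics/s4.png",s);cv2.imwrite("pics/t4.png",t)
f=lambda a:cv2.resize(a,None,fx=4,fy=4,interpolation=cv2.INTER_CUBIC)
cv2.imwrite("pics/c4.png",np.hstack([f(s[210:320,255:350]),f(t[140:250,215:315])]))
E
```

```text
time_s: 10.8
eef_pos: [642.8, 209.2, 68.1]
ee_rot: [-0.0, 0.746, 0.665, -0.0]
force: [0.6, 0.0, -0.2]
grip_width: 0.586
grip_force: 0.0
time_s: 11.6
eef_pos: [589.9, 189.9, 189.1]
ee_rot: [0.0, 0.746, 0.665, 0.001]
force: [0.4, 0.2, -0.3]
grip_width: 0.586
grip_force: 0.0
time_s: 12.4
eef_pos: [467.1, 204.3, 188.6]
ee_rot: [0.0, 0.747, 0.665, 0.0]
force: [-0.1, -0.2, -0.7]
grip_width: 0.7
grip_force: 0.0
```

View pics/c4.png

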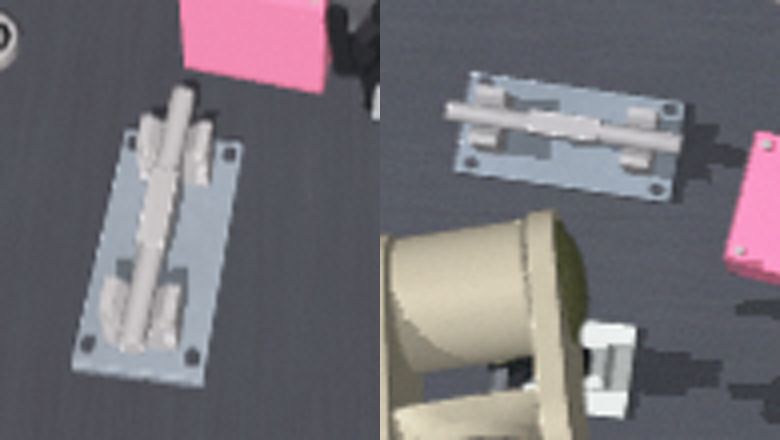

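```bash
python3 - <<'E'
from h import *
print(tri((261,171.75),(294.2,262.5)))
E
python3 -m crank '[[[0,0,0,0,0,-0.13,60],[-0.2,-0.4,0,0,0,0,60],[-0.23,-0.41,0,0,0,0,60],[0,0,0.8,0,0,0,60],[0,0,0.8,0,0,0,60],[0,0,0,0,0,0,60],[0,0,0,0,0,0,60],[0,0,0,0,0,0,60]]]'
```

```text
(array([642.70090966, 206.86439074,  59.22559739]), np.float64(1.7522041399686208))
time_s: 13.3
eef_pos: [445.6, 195.7, 149.2]
ee_rot: [0.0, 0.74, 0.672, 0.001]
force: [0.3, 0.2, -0.2]
grip_width: 0.704
grip_force: 0.0
```

```bash

python3 -m crank '[[[0,0,0.6,0,0,0,60],[0,0,0.6,0,0,0,60],[0,0,0.45,0,0,0,60],[0,0,0.2,0,0,0,60],[0,0,0,0,0,0,60],[0,0,0,0,0,0,60],[0,0,0,0,0,0,32],[0,0,0,0,0,0,32]]]' 60
python3 -m crank '[[[0,0,0,0,0,0,28],[0,0,0,0,0,0,25],[0,0,0,0,0,0,20],[0,0,0,0,0,0,15],[0,0,0,0,0,0,10],[0,0,0,0,0,0,10],[0,0,0,0,0,0,10],[0,0,0,0,0,0,10]]]'
```

```text
time_s: 14.1
eef_pos: [445.2, 195.7, 102.4]
ee_rot: [0.0, 0.74, 0.672, 0.0]
force: [0.2, 1.0, -0.2]
grip_width: 0.383
grip_force: 0.0
time_s: 14.9
eef_pos: [445.3, 195.6, 102.3]
ee_rot: [0.0, 0.74, 0.672, 0.0]
force: [-0.7, -1.0, 6.0]
grip_width: 0.271
grip_force: 59.2
```

```bash

python3 -m crank '[[[0,0,-0.3,0,0,0,10],[0,0,-0.6,0,0,0,10],[0,0,-0.8,0,0,0,10],[0,0,-1,0,0,0,10],[0,0,-1,0,0,0,10],[0,0,-0.8,0,0,0,10],[0,0,-0.4,0,0,0,10],[0,0,0,0,0,0,10]]]'
python3 - <<'E'
from rig import *
from h import *
s=capture("side");t=capture("top");cv2.imwrite("pics/s5.png",s);cv2.imwrite("pics/t5.png",t)
f=lambda a:cv2.resize(a,None,fx=4,fy=4,interpolation=cv2.INTER_CUBIC)
cv2.imwrite("pics/c5.png",np.hstack([f(s[190:320,320:420]),f(t[165:295,215:310])]))
E
```

```text
time_s: 15.7
eef_pos: [445.2, 195.7, 225.2]
ee_rot: [0.0, 0.74, 0.672, 0.001]
force: [-0.7, 0.0, -2.2]
grip_width: 0.275
grip_force: 58.9
```

View pics/c5.png

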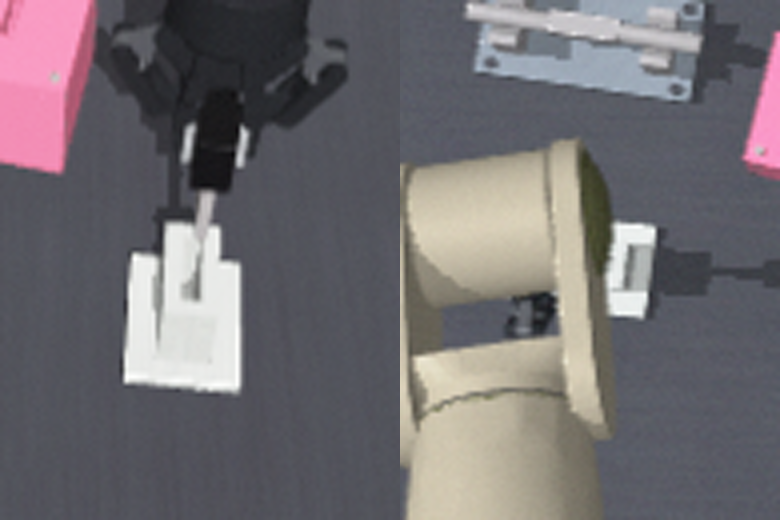

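```bash

python3 -m crank '[[[0,0,0,0,0,0.7,10],[0,0,0,0,0,0.7,10],[0,0,0,0,0,0.685,10],[-0.4,0.47,0,0,0,0,10],[-0.808,0.947,0,0,0,0,10],[-0.808,0.947,0,0,0,0,10],[-0.808,0.947,0,0,0,0,10],[-0.808,0.947,0,0,0,0,10]]]'
python3 -m crank '[[[-0.808,0.947,0,0,0,0,10],[-0.808,0.947,0,0,0,0,10],[-0.808,0.947,0,0,0,0,10],[-0.808,0.947,0,0,0,0,10],[-0.808,0.947,0,0,0,0,10],[-0.808,0.947,0,0,0,0,10],[-0.808,0.947,0,0,0,0,10],[-0.808,0.947,0,0,0,0,10]]]'
python3 -m crank '[[[-0.808,0.947,0,0,0,0,10],[-0.808,0.947,0,0,0,0,10],[-0.4,0.47,0,0,0,0,10],[0,0,0.4,0,0,0,10],[0,0,0.5,0,0,0,10],[0,0,0.3,0,0,0,10],[0,0,0,0,0,0,10],[0,0,0,0,0,0,10]]]'
python3 - <<'E'
from rig import *
from h import *
s=capture("side");t=capture("top");cv2.imwrite("pics/s6.png",s);cv2.imwrite("pics/t6.png",t)
f=lambda a,k:cv2.resize(a,None,fx=k,fy=k,interpolation=cv2.INTER_NEAREST)
cv2.imwrite("pics/c6.png",f(s[95:165,260:345],9))
E
```

```text
time_s: 16.6
eef_pos: [509.2, 70.2, 223.1]
ee_rot: [-0.001, 0.83, 0.558, -0.001]
force: [1.1, -0.3, -1.7]
grip_width: 0.272
grip_force: 59.0
time_s: 17.4
eef_pos: [623.6, -150.9, 222.6]
ee_rot: [-0.001, 0.83, 0.558, -0.001]
force: [0.6, -0.1, -1.7]
grip_width: 0.277
grip_force: 59.0
time_s: 18.2
eef_pos: [659.1, -218.2, 194.7]
ee_rot: [0.0, 0.83, 0.558, 0.0]
force: [-0.0, -0.5, -2.0]
grip_width: 0.276
grip_force: 59.4
```

View pics/c6.png

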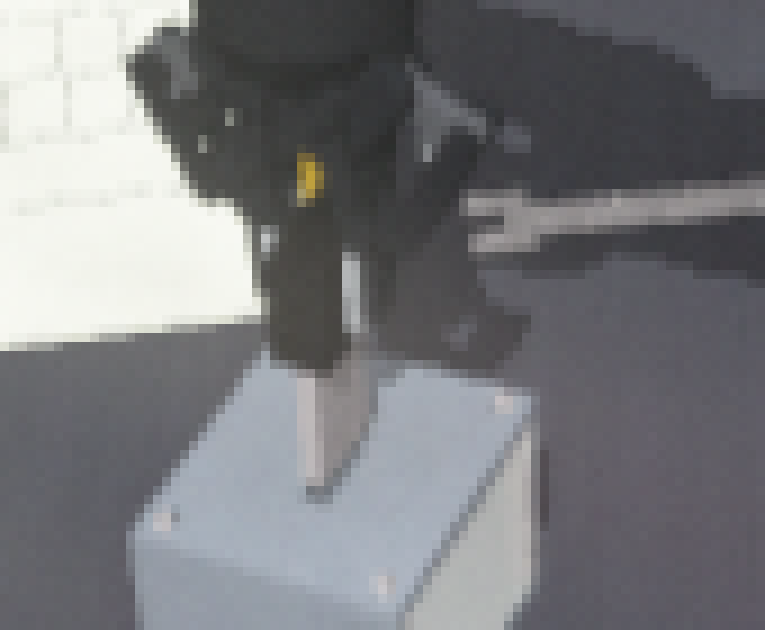

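```bash
python3 - <<'E'
from h import *
np.set_printoptions(precision=1,suppress=True)
i0=cv2.imread("pics/side0.png");i6=cv2.imread("pics/s6.png");t0=cv2.imread("pics/top0.png")
a=np.radians(-22.2);X=np.array([np.cos(a),np.sin(a),0]);Y=np.array([-X[1],X[0],0])
S=[(278.6,152.8),(292.5,133.8),(303,160.2),(316.4,139.5)]
sc=np.mean([onz("side",blob(i0,p,1,2),101) for p in S],0)
sl=onz("side",blob(i0,(297.5,146.9),-1,7),100)
tsc=np.mean([onz("top",blob(t0,p,1,2),101) for p in[(379.8,149.3),(412.3,162.7),(369.6,174.3),(400.4,187.1)]],0)
print("side screws centre",sc,"side slot",sl,"top screws",tsc,"top slot",onz("top",(388.9,167.7),100))
# blade near face edges by row: columns where brightness profile crosses
g=cv2.cvtColor(i6,cv2.COLOR_BGR2GRAY)
for r in range(138,152):print(r,g[r,289:306])
print("slot0");g=cv2.cvtColor(i0,cv2.COLOR_BGR2GRAY)
for r in range(138,155):print(r,g[r,289:306])
for p in((294.1,148.7),):
    P=onz("side",p,107.4);print("near foot",P,"key centre est",P-20*Y,"rel TCP",(P-20*Y-[659.1,-218.2,0])@np.c_[X,Y])
E
```

```text
side screws centre [ 660.  -224.2  101. ] side slot [ 660.  -221.4  100. ] top screws [ 660.3 -219.8  101. ] top slot [ 659.8 -218.7  100. ]
138 [175 174 173 175 184 185 149 141 133 132 138 136 127 166 172 173 172]
139 [173 172 174 173 184 185 149 141 139 140 139 135 124 167 171 170 171]
140 [171 171 174 171 185 185 151 140 141 137 139 137 124 165 171 171 170]
141 [172 171 172 171 185 186 158 142 139 138 140 134 143 166 169 171 170]
142 [171 172 170 171 184 186 156 142 138 138 142 126 161 170 171 169 169]
143 [173 171 170 171 182 185 159 140 136 137 140 131 162 167 168 168 170]
144 [171 171 172 171 178 185 165 139 138 135 120 154 170 170 170 168 168]
145 [169 170 171 169 178 185 167 139 140 129 126 157 170 170 170 169 170]
146 [168 169 170 171 179 186 166 140 135 121 150 169 172 172 170 169 168]
147 [167 168 169 171 180 185 170 135 117 134 166 172 169 169 170 168 170]
148 [169 169 171 170 173 162 161 126 126 157 168 170 171 171 171 172 170]
149 [171 170 170 168 163 117 124 117 150 168 170 170 171 172 174 174 170]
150 [171 173 172 170 161 141 131 139 167 172 171 170 172 172 173 172 17
[... 731 characters left out ...]
 177 176 177 175]
147 [174 175 177 178 178 171 142 122 121 141 172 177 178 175 177 175 176]
148 [175 177 177 177 174 156 122 117 130 164 174 176 178 177 179 179 177]
149 [176 176 177 176 170 134 120 122 158 173 175 176 177 179 180 180 178]
150 [176 178 176 176 167 149 138 145 174 176 176 176 178 179 178 178 177]
151 [177 179 178 176 176 176 171 172 178 178 176 176 177 178 177 178 180]
152 [178 179 179 177 179 179 178 179 180 179 178 178 180 179 179 180 182]
153 [177 178 178 178 178 179 179 181 181 181 181 182 180 180 181 180 183]
154 [180 180 178 179 179 180 180 180 180 181 181 182 184 183 180 180 183]
near foot [ 667.3 -202.7  107.4] key centre est [ 659.7 -221.3  107.4] rel TCP [ 1.8 -2.6]
```

```bash
python3 - <<'E'
from h import *
np.set_printoptions(precision=2,suppress=True)
a=np.radians(-22.2);X=np.array([np.cos(a),np.sin(a),0]);Y=np.array([-X[1],X[0],0])
def proj(P):
    m=M["side"];q=np.linalg.inv(m["world_from_camera"])@np.r_[P,1];return np.array([m["cx"]+m["fx"]*q[0]/-q[2],m["cy"]-m["fy"]*q[1]/-q[2]])
s=onz("side",(295.1,150.55),100)-21*Y
k=onz("side",(294.3,148.4),107.4)-20*Y
print("slot",s,"key",k,"move needed in tool y(X),x(Y):",(s-k)@X,(s-k)@Y)
c=k+20*Y
print(proj(c),proj(c+[0,0,23]))
for v in(X,Y,[0,0,1]):print(proj(c+5*np.array(v))-proj(c))
E
```

```text
slot [ 656.39 -221.27  100.  ] key [ 659.17 -222.77  107.4 ] move needed in tool y(X),x(Y): -3.1438111414236207 0.3377748387988281
[294.3 148.4] [293.88 143.13]
[-1.34 -0.38]
[-0.65  0.92]
[-0.09 -1.13]
```

```bash

python3 -m crank '[[[0.06,0,0,0,0,0,10],[0,0,0.12,0,0,0,10],[0,0,0.12,0,0,0,10],[0,0,0.06,0,0,0,10],[0,0,0.04,0,0,0,10],[0,0,0.03,0,0,0,10],[0,0,0,0,0,0,10],[0,0,0,0,0,0,10]]]'
```

```text
time_s: 19.1
eef_pos: [659.8, -217.5, 186.5]
ee_rot: [0.001, 0.83, 0.558, 0.0]
force: [-2.3, 0.5, 6.1]
grip_width: 0.275
grip_force: 60.7
```

```bash

python3 -m crank '[[[0,-0.02,0,0,0,0,10],[0,-0.02,0,0,0,0,10],[0,0,0,0,0,0,10],[0,0,0,0,0,0,10],[0,0,0,0,0,0,10],[0,0,0,0,0,0,10],[0,0,0,0,0,0,10],[0,0,0,0,0,0,10]]]'
python3 -m crank '[[[0,-0.02,0,0,0,0,10],[0,-0.02,0,0,0,0,10],[0,0,0,0,0,0,10],[0,0,0,0,0,0,10],[0,0,0,0,0,0,10],[0,0,0,0,0,0,10],[0,0,0,0,0,0,10],[0,0,0,0,0,0,10]]]'
```

```text
time_s: 19.9
eef_pos: [659.3, -217.4, 186.5]
ee_rot: [0.001, 0.83, 0.558, 0.001]
force: [0.6, -1.2, 5.4]
grip_width: 0.273
grip_force: 60.2
time_s: 20.7
eef_pos: [658.8, -217.2, 186.5]
ee_rot: [0.002, 0.83, 0.558, 0.001]
force: [4.0, -1.0, 5.7]
grip_width: 0.272
grip_force: 60.1
```

```bash

python3 -m crank '[[[0,0.04,0,0,0,0,10],[0,0,0,0,0,0,10],[0,0,0,0,0,0,10],[0,0,0,0,0,0,10],[0,0,0,0,0,0,10],[0,0,0,0,0,0,10],[0,0,0,0,0,0,10],[0,0,0,0,0,0,10]]]'
python3 - <<'E'
from rig import *
from h import *
s=sense();print(s["force"],s["wrist_torque"])
i=capture("side");cv2.imwrite("pics/s7.png",i);g=cv2.cvtColor(i,cv2.COLOR_BGR2GRAY)
for r in range(138,154):print(r,g[r,289:306])
s=sense();print(s["force"],s["wrist_torque"])
E
```

```text
time_s: 21.5
eef_pos: [659.3, -217.4, 186.5]
ee_rot: [0.001, 0.83, 0.558, 0.001]
force: [0.7, -0.2, 6.6]
grip_width: 0.267
grip_force: 60.5
[ 0.74367327 -0.153072    6.6126684 ] [-0.01457927 -0.36741129 -0.03286379]
138 [173 175 173 159 134 131  89  80 106 120 138 134 126 123 143 146 167]
139 [173 173 172 176 184 186 128 119 123 127 137 133 126 140 168 170 169]
140 [171 170 173 174 184 187 147 140 130 138 139 134 124 164 169 171 169]
141 [172 170 172 171 185 187 147 139 137 139 139 135 142 166 169 170 170]
142 [170 172 171 172 185 186 150 140 137 136 140 133 162 169 169 169 170]
143 [171 171 171 171 185 186 155 141 138 137 137 130 160 170 170 169 170]
144 [172 172 171 169 181 186 155 138 138 136 143 138 167 169 168 169 169]
145 [170 170 169 169 180 186 159 139 137 135 149 160 169 170 170 170 169]
146 [168 169 169 170 179 187 165 140 137 133 153 168 170 169 169 169 168]
147 [168 168 170 170 178 186 165 139 134 137 167 171 170 169 170 169 168]
148 [168 168 171 171 178 187 163 139 138 157 167 169 170 172 172 170 170]
149 [167 170 169 168 176 185 167 133 156 169 170 171 171 170 174 173 171]
150 [170 171 169 170 174 175 164 141 167 169 169 170 170 169 173 171 171]
151 [172 172 171 171 171 162 153 162 172 171 168 170 171 170 170 172 173]
152 [172 172 173 172 172 172 172 172 174 173 172 172 173 173 169 172 174]
153 [173 172 172 172 173 174 173 174 175 175 175 175 173 174 175 175 177]
[ 1.19210292 -1.10411892  6.86512295] [-0.02643673 -0.33119964 -0.06470895]
```

```bash

cat > r.py <<'E'
from rig import *
s=sense();print("F",s["force"].round(1),"T",s["wrist_torque"].round(3),s["eef_pos"].round(2))
E
python3 -m crank '[[[0,0,-0.1,0,0,0,10],[0,0,-0.1,0,0,0,10],[0,0,0,0,0,0,10],[0,0,0,0,0,0,10],[0,0,0,0,0,0,10],[0,0,0,0,0,0,10],[0,0,0,0,0,0,10],[0,0,0,0,0,0,10]]]' >/dev/null; python3 r.py
python3 -m crank '[[[-0.06,0,0.1,0,0,0,10],[0,0,0.1,0,0,0,10],[0,0,0,0,0,0,10],[0,0,0,0,0,0,10],[0,0,0,0,0,0,10],[0,0,0,0,0,0,10],[0,0,0,0,0,0,10],[0,0,0,0,0,0,10]]]' >/dev/null; python3 r.py
python3 -m crank '[[[-0.02,0,0,0,0,0,10],[-0.02,0,0,0,0,0,10],[0,0,0,0,0,0,10],[0,0,0,0,0,0,10],[0,0,0,0,0,0,10],[0,0,0,0,0,0,10],[0,0,0,0,0,0,10],[0,0,0,0,0,0,10]]]' >/dev/null; python3 r.py
```

```text
F [-0.8 -0.2 -1.9] T [ 0.02  -0.006 -0.042] [ 658.77 -217.11  190.19]
F [ 3.3 -4.1  5.4] T [-0.856 -0.587  0.011] [ 658.53 -218.88  185.86]
F [ 4.2 -2.1  5.2] T [-0.336 -0.932 -0.028] [ 658.39 -219.25  185.77]
```

```bash

python3 -m crank '[[[0,0.03,0,0,0,0,10],[0,0,0,0,0,0,10],[0,0,0,0,0,0,10],[0,0,0,0,0,0,10],[0,0,0,0,0,0,10],[0,0,0,0,0,0,10],[0,0,0,0,0,0,10],[0,0,0,0,0,0,10]]]' >/dev/null; python3 r.py
python3 -m crank '[[[0,0.03,0.02,0,0,0,10],[0,0,0.02,0,0,0,10],[0,0,0,0,0,0,10],[0,0,0,0,0,0,10],[0,0,0,0,0,0,10],[0,0,0,0,0,0,10],[0,0,0,0,0,0,10],[0,0,0,0,0,0,10]]]' >/dev/null; python3 r.py
```

```text
F [2.4 0.2 6.1] T [-0.113 -0.419 -0.003] [ 658.72 -219.39  185.7 ]
F [ 0.6 -3.2  5.5] T [-0.589 -0.377 -0.04 ] [ 659.28 -220.13  184.63]
```

```bash

python3 -m crank '[[[-0.03,0.02,0,0,0,0,10],[0,0,0.02,0,0,0,10],[0,0,0.02,0,0,0,10],[0,0,0,0,0,0,10],[0,0,0,0,0,0,10],[0,0,0,0,0,0,10],[0,0,0,0,0,0,10],[0,0,0,0,0,0,10]]]' >/dev/null; python3 r.py
python3 -m crank '[[[-0.02,0.02,0.02,0,0,0,10],[0,0,0.02,0,0,0,10],[0,0,0.02,0,0,0,10],[0,0,0.02,0,0,0,10],[0,0,0,0,0,0,10],[0,0,0,0,0,0,10],[0,0,0,0,0,0,10],[0,0,0,0,0,0,10]]]' >/dev/null; python3 r.py
```

```text
F [ 2.2 -3.9  2.2] T [-0.931 -0.402  0.038] [ 659.35 -221.04  183.14]
F [-1.  -3.2 -1.8] T [-0.811  0.194 -0.028] [ 659.49 -221.49  180.84]
```

```bash

python3 -m crank '[[[-0.025,0,0.04,0,0,0,10],[0,0,0.1,0,0,0,10],[0,0,0.1,0,0,0,10],[0,0,0.1,0,0,0,10],[0,0,0.1,0,0,0,10],[0,0,0.1,0,0,0,10],[0,0,0,0,0,0,10],[0,0,0,0,0,0,10]]]' >/dev/null; python3 r.py
```

```text
F [ 0.4  1.2 -1.1] T [-0.085  0.059  0.007] [ 659.44 -221.91  167.55]
```

```bash

python3 -m crank '[[[0,0,0.12,0,0,0,10],[0,0,0.16,0,0,0,10],[0,0,0.16,0,0,0,10],[0,0,0.16,0,0,0,10],[0,0,0.16,0,0,0,10],[0,0,0.12,0,0,0,10],[0,0,0,0,0,0,10],[0,0,0,0,0,0,10]]]' >/dev/null; python3 r.py
python3 -m crank '[[[0,0,0.1,0,0,0,10],[0,0,0.1,0,0,0,10],[0,0,0.1,0,0,0,10],[0,0,0.1,0,0,0,10],[0,0,0.1,0,0,0,10],[0,0,0,0,0,0,10],[0,0,0,0,0,0,10],[0,0,0,0,0,0,10]]]' >/dev/null; python3 r.py
```

```text
F [ 0.4  0.2 -1.8] T [0.031 0.012 0.022] [ 659.49 -222.1   145.8 ]
F [0.5 0.  2.5] T [ 0.014 -0.075  0.061] [ 659.57 -222.17  133.47]
```

```bash

python3 -m crank '[[[0,0,0.08,0,0,0,10],[0,0,0.08,0,0,0,10],[0,0,0.06,0,0,0,10],[0,0,0.04,0,0,0,10],[0,0,0,0,0,0,10],[0,0,0,0,0,0,10],[0,0,0,0,0,0,10],[0,0,0,0,0,0,10]]]' >/dev/null; python3 r.py
python3 -m crank '[[[0,0,0.02,0,0,0,10],[0,0,0.02,0,0,0,10],[0,0,0.02,0,0,0,10],[0,0,0,0,0,0,10],[0,0,0,0,0,0,10],[0,0,0,0,0,0,10],[0,0,0,0,0,0,10],[0,0,0,0,0,0,10]]]' ; python3 r.py
python3 - <<'E'
from rig import *
from h import *
s=capture("side");t=capture("top");cv2.imwrite("pics/s8.png",s);cv2.imwrite("pics/t8.png",t)
f=lambda a,k:cv2.resize(a,None,fx=k,fy=k,interpolation=cv2.INTER_NEAREST)
cv2.imwrite("pics/c8.png",np.hstack([f(s[95:195,260:345],4),f(s[215:315,260:345],4)]))
E
```

```text
F [-0.9 -0.1  6.3] T [-0.032  0.074  0.058] [ 659.56 -222.21  127.38]
time_s: 31.15
eef_pos: [659.6, -222.2, 127.4]
ee_rot: [0.001, 0.83, 0.558, 0.0]
force: [-4.1, 1.1, 15.6]
grip_width: 0.274
grip_force: 61.7
F [-4.1  1.1 15.6] T [0.338 0.744 0.027] [ 659.61 -222.2   127.37]
```

View pics/c8.png

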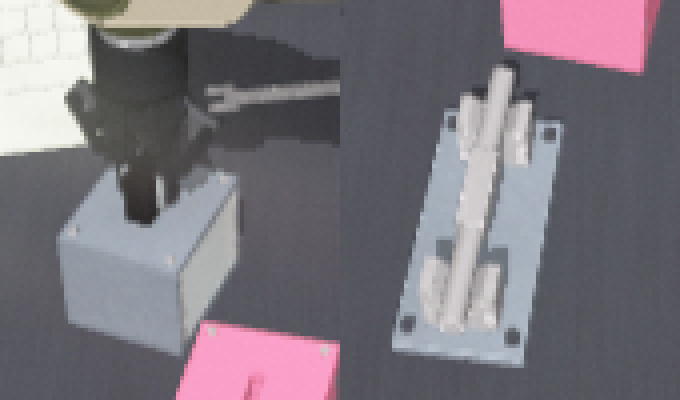

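The last picture shows the key's grip seated on the guard roof (shoulder at about (141,218) in the crop) and the axle bedded in both V-blocks. The shoulder is stopped hard at 127.4 mm, pressing with about 17 N and gripped at about 60 N, so I'm handing the job in.

```bash
python3 -c "
from rig import *
print(finish_job())"
```

```text
the job is handed in; nothing more can be done
None
```

I handed the job in after about 31 s of robot time, with the axle bedded in both V-blocks and the key gripped and held home on the guard roof; `finish_job()` gave no verdict, so the result isn't confirmed.

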